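# Put the hardness samples away in their nests

### The job

The hardness tests are done: put each of the four samples lying on the bench (large disc, small round mount, square block, oblong bar) into the empty nest of its own shape and size. Each must end flat on the floor of its nest, top face still up, about central, with the square and the bar lined up with the sides of their nests. Leave the amber bottle standing where it is.

Things in the scene. Friction and masses are not known exactly. Their poses are not given: they have to be found in the camera images.
- disc: Large round steel sample, a plain disc of 52 mm diameter, 22 mm tall, loose, flat on the bench. Origin: centre of its underside, z up.
- mount: Small round sample: a white resin cylinder of 32 mm diameter with a small steel chip in its top face, 22 mm tall, loose, flat on the bench. Origin: centre of its underside, z up.
- square: Square steel sample, 40 x 40 mm (x, y), 22 mm tall, loose, flat on the bench. Origin: centre of its underside, z up; x and y are square to its sides.
- bar: Oblong steel bar sample, 82 mm long (x) and 26 mm wide (y), 22 mm tall, loose, flat on the bench. Origin: centre of its underside, z up.
- disc_nest: Nest for the large disc: round recess of 70 mm diameter, 80 mm outside. Fixed low tray of grey plastic with a dark grey lined floor: floor 4 mm and rim top 10 mm above the bench, rim wall 5 mm thick. Origin: centre of its underside on the bench, z up.
- mount_nest: Nest for the small round sample: round recess of 50 mm diameter, 60 mm outside. Fixed low tray of grey plastic with a dark grey lined floor: floor 4 mm and rim top 10 mm above the bench, rim wall 5 mm thick. Origin: centre of its underside on the bench, z up.
- square_nest: Nest for the square sample: square recess of 58 x 58 mm, 68 mm outside. Fixed low tray of grey plastic with a dark grey lined floor: floor 4 mm and rim top 10 mm above the bench, rim wall 5 mm thick. Origin: centre of its underside on the bench, z up, x and y square to its sides.
- bar_nest: Nest for the bar: oblong recess 100 mm long (x) and 44 mm wide (y), 110 x 54 mm outside. Fixed low tray of grey plastic with a dark grey lined floor: floor 4 mm and rim top 10 mm above the bench, rim wall 5 mm thick. Origin: centre of its underside on the bench, z up.
- bottle: Amber bottle with a white cap, 48 mm diameter, 120 mm tall, standing loose among the samples; not to be moved. Origin: centre of its underside.
Not all that is in view belongs to the job. Leave any blue or red look-alike of the bar_nest alone. What is shaped like the square but brown is not meant.

How it is judged:
By the outcome, as a careful person would: the job done as asked, in the order asked, and still so for the second after the job is handed in, with the robot touching nothing.
It also fails if it takes over 128 s, if anything falls off the work surface, if the arm or the gripper's body presses on something with over 40 N, if the wrist force passes 120 N, or if a joint passes its speed limit or range.

### The arm

A 6-joint arm with a two-finger parallel gripper is mounted at the origin on the work surface. World frame = base frame: x ahead of the robot, y to its left, z up, the work surface at z = 0. Lengths are in mm, angles in rad, forces in N, time in s.
With the tool pointing down it reaches from about 300 to 775 mm from the base axis. Payload 14.6 kg.
Tool frame: the origin (TCP) lies midway between the tips of the shut fingers; the grasp point (between the pads) lies behind it (manip.grip_depth is the z of the grasp point in the tool frame, in mm); z points along the fingers, y is the line along which they close (so a half turn about z gives the same grasp; the last joint's range is limited). The gripper opens to 94 mm and grips with 3 to 60 N. Pads are 16 mm wide; open, the fingers measure 119 mm over their backs; the gripper's body (75 mm by 177 mm) begins 78 mm behind the grasp point.
Start: joints at [-1.168, 0.3, 1.521, -0, 1.321, -0.067], TCP at [248.981, -490.406, 205.446] pointing down, gripper open.
Joint ranges: [-3.03, 3.03], [-0.79, 2.21], [0.23, 2.52], [-1.04, 4.18], [0, 3.07], [-2.55, 2.55]. Speed limits (rad/s): [2.22, 2.22, 2.57, 3.14, 3.14, 3.14].

### API

Orientations are given as [roll, pitch, yaw] about the fixed x, y, z axes, in that order (R = Rz(yaw) Ry(pitch) Rx(roll)).
In Python, from cell import manip gives the robot as it stands.
- The arm moves only by the tool tcp_steps, called after "Call:" as name(argument=value, ...) on one line, values as JSON. Schema: {"type":"object","properties":{"moves":{"type":"array","items":{"type":"object","properties":{"trans":{"type":"array","items":{"type":"number"},"minItems":3,"maxItems":3},"turn_vec":{"type":"array","items":{"type":"number"},"minItems":3,"maxItems":3}},"additionalProperties":false},"minItems":1,"maxItems":5},"aperture":{"type":"number"},"squeeze":{"type":"number"},"only":{"type":"string"},"quiet":{"type":"boolean"},"lines":{"type":"string"}},"required":["moves"],"additionalProperties":false}. moves is a list of rows, 1 to 5 of them, each an object with the fields trans (a list: dx, dy, dz in fractions of the full range, 1 being 800 mm), turn_vec (a list: a rotation vector rx, ry, rz in a scale on which 1.0 is 2 pi rad); a field left out counts as zero; each row is the pose to reach, as a shift and turn from the pose commanded when the call began, along the tool's axes at that moment; what a row does not reach only later rows make up. A row lasts 1/10 s, in which the tool goes at most 50 mm and 0.15 rad, less where a joint would pass 70% of its speed; a pose out of reach is approached as far as the arm can. aperture is the finger opening in mm, set as the call begins (left out keeps the last). The fingers move at their own pace and stop on an object; squeeze is the grip in N (left out, the last holds). Time passes only in rows, so rows that do not move let the fingers close. The tool returns the time, the measured TCP pose, the force, the opening and the grip force at its end. only (a regular expression) keeps the lines of the reply that match it, lines (a string "A,B") keeps lines A to B, and quiet returns only ok. A shift or turn number past 1, either way, is cut back to 1. Input that does not fit is refused with a message, and nothing moves.
- manip.read_state(): the state, without advancing time (a new reading comes with each control period).
- manip.camera(name): name is "side" or "top"; returns (picture, depth): 400x640x3 uint8, red, green, blue; 400x640 float32, mm along the optical axis (not along the pixel's ray), 0 where there is no reading.
- manip.camera_info(name): a dict with "K" (3x3 intrinsics, pixels), "rvec" (rotation vector, rad) and "tvec" (3), from world to camera coordinates, as OpenCV has them. Camera axes: x right, y down, z forward; pixel columns grow to the right and rows downward; lengths in mm; the calibration is good to about 2 mm. A picture is of the moment at which its call begins. camera_info takes no time and is no camera call.
- manip.sign_off(): hands the job in; it is judged then, once.
The state is a dict: "clock": time; "joints": joint angles; "qd": joint speeds; "effort": joint torques, N m; "eef_pos": TCP position; "eef_rot": TCP orientation; "wrist_force": force on the tool from outside, world axes, zero at the start; "moment": the same for the moment, N m; "finger_gap": finger opening in mm; "finger_force": force on a finger pad.
Only numpy, scipy, OpenCV 4.12 (cv2) and the standard library are available. Lean on these libraries where they do the work, as an engineer would, in place of code of your own. Each camera call takes 0.05 s, during which the arm holds its last target. There are 200 camera calls.

## Working session

There is one attempt and no reset: what is moved stays moved. The work goes in short steps, Python scripts to look and compute and a tool call to move; the robot and the scene stay as the last step left them, time stands still between calls to the robot, and variables do not carry over. Pictures are saved under pics/ and viewed, at most 14 in all, crops included, and the job is handed in when it is done.

```bash
mkdir -p pics; ls; python3 - <<'E'
from cell import manip
import cv2,numpy as np
for n in("top","side"):
    p,d=manip.camera(n); cv2.imwrite(f"pics/{n}0.png",p[:,:,::-1]); np.save(f"pics/{n}0.npy",d); np.save(f"pics/{n}0rgb.npy",p)
    i=manip.camera_info(n); print(n,i["K"],i["rvec"],i["tvec"])
print(manip.grip_depth,manip.read_state())
E
```

```text
pics
top [[377.24420538   0.         322.00708378]
 [  0.         377.24420538 200.41425814]
 [  0.           0.           1.        ]] [ 2.18148627 -2.16423828  0.14382755] [ -13.75834205  530.43580218 1052.13602979]
side [[402.94885763   0.         317.59863929]
 [  0.         402.94885763 200.30276916]
 [  0.           0.           1.        ]] [ 2.40808837 -0.00583201  0.02870259] [-536.73153072   39.572393   1006.52962695]
-18.8 {'clock': 0.1, 'joints': array([-1.16758386e+00,  3.00454536e-01,  1.52150749e+00,  1.70174215e-05,
        1.32069752e+00, -6.65578472e-02]), 'qd': array([ 0.00156798,  0.00022298, -0.00153309, -0.00115491, -0.00181869,
       -0.00097199]), 'effort': array([ 1.39057465e-03, -5.32643580e+01, -3.53282261e+01,  7.09800376e-02,
        2.35068554e-02, -6.60486262e-05]), 'eef_pos': array([ 248.90603004, -490.19562785,  204.92654389]), 'eef_rot': array([-3.14052921e+00, -8.74049442e-05,  4.69766048e-01]), 'wrist_force': array([-0.04858724,  0.06863213,  0.16590074]), 'moment': array([0.0331161 , 0.00050769, 0.03298667]), 'finger_force': 0.0, 'finger_gap': 93.71486848399438}
```

View pics/top0.png

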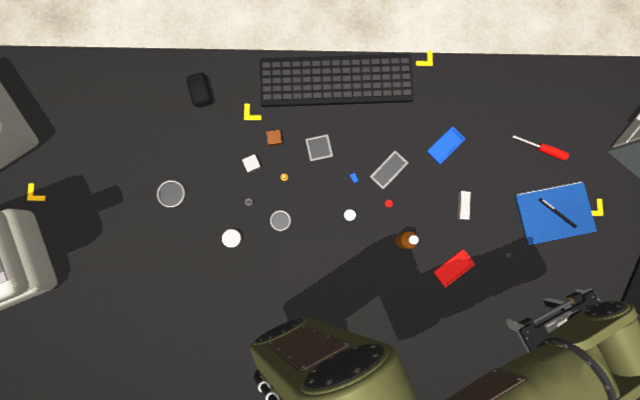

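View pics/side0.png

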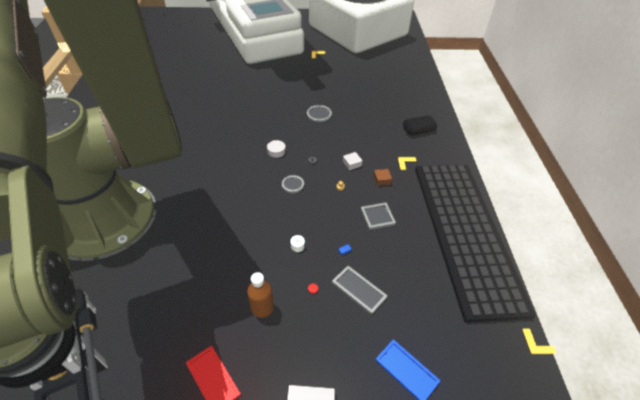

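Top view: the disc is at (231,238), mount (350,215), square (251,163) and bar (464,205). The nests are disc (171,194), mount (280,221), square (319,148) and bar (389,170), with the bottle at (407,240).
- **Bar nest candidates:** grey (389,170), blue (446,145) and red (454,268). The grey one matches; the coloured ones are look-alikes.
- **Square candidates:** steel (251,163) and brown (274,137). The steel one is meant.

Now I'll measure and take a confirming crop.

```bash
cat > look.py <<'E'
import cv2,numpy as np
from cell import manip
def ray(n,uv,z):
    i=manip.camera_info(n);R=cv2.Rodrigues(np.array(i["rvec"],float))[0];t=np.array(i["tvec"],float)
    d=R.T@np.linalg.solve(i["K"],np.array([uv[0],uv[1],1.]));c=-R.T@t
    return (c+d*(z-c[2])/d[2])
def blobs(n,p,thr=75,box=None):
    hsv=cv2.cvtColor(p,cv2.COLOR_RGB2HSV)
    m=((hsv[:,:,2]>thr)&(hsv[:,:,1]<70)).astype(np.uint8)
    cs,_=cv2.findContours(m,cv2.RETR_EXTERNAL,cv2.CHAIN_APPROX_NONE)
    out=[]
    for c in cs:
        M=np.zeros(m.shape,np.uint8);cv2.drawContours(M,[c],-1,1,-1);ys,xs=np.nonzero(M)
        if 40<len(xs)<2500: out.append((np.array([xs.mean(),ys.mean()]),c,len(xs)))
    return out
def measure(n,c,uv,z):
    """centre, minAreaRect of contour cast onto plane z"""
    w=np.array([ray(n,q,z)[:2] for q in c[:,0]],np.float32)
    r=cv2.minAreaRect(w);b=cv2.boxPoints(r);e=[b[1]-b[0],b[2]-b[1]];L=max(e,key=np.linalg.norm)
    return ray(n,uv,z)[:2],np.array(r[0]),np.array(r[1]),np.arctan2(L[1],L[0])
T={"disc":(231,238,11),"mount":(350,215,11),"square":(251,163,11),"bar":(464,205,11),"disc_nest":(171,194,5),"mount_nest":(280,221,5),"square_nest":(319,148,5),"bar_nest":(389,170,5)}
S={"disc":(276,149,11),"mount":(297,243,11),"square":(352,161,11),"disc_nest":(319,113,5),"mount_nest":(293,184,5),"square_nest":(378,215,5),"bar_nest":(359,289,5)}
def report(n,p,tab,thr=75):
    B=blobs(n,p,thr)
    for k,(u,v,z) in tab.items():
        b=min(B,key=lambda b:np.hypot(*(b[0]-(u,v))))
        a,c,s,th=measure(n,b[1],b[0],z);print(n,k,b[0].round(1),b[2],"cen",a.round(1),"rect",c.round(1),s.round(1),"ang",round(float(th),3))
E
python3 - <<'E'
from look import *
for n,t in(("top",T),("side",S)):
    p=np.load(f"pics/{n}0rgb.npy");d=np.load(f"pics/{n}0.npy");report(n,p,t)
    if n=="top":
        cv2.imwrite("pics/crop0.png",cv2.resize(p[120:280,150:480,::-1],None,fx=2.4,fy=2.4,interpolation=cv2.INTER_CUBIC))
    if n=="top":
        print(ray(n,(407,240),60),ray(n,(413,239),120), ray(n,(160,0),0))
print("side bottle",ray("side",(258,280),120),ray("side",(261,299),50))
E
```

```text
top disc [230.8 237.8] 327 cen [422.2 251.5] rect [423.1 250.9] [54.3 57.5] ang -1.563
top mount [349.4 214.7] 141 cen [491.5 -90. ] rect [490.7 -90.3] [35. 38.] ang -1.563
top square [250.8 162.9] 253 cen [641.6 200.4] rect [641.7 200.4] [48.5 46.2] ang 0.442
top bar [464.  204.9] 391 cen [ 523.2 -427.2] rect [ 523.9 -427.3] [38.9 88. ] ang -0.083
top disc_nest [170.1 193.4] 657 cen [549.9 433.2] rect [550.5 432.9] [82.4 80.8] ang 0.81
top mount_nest [279.9 220.2] 389 cen [474.3 112.2] rect [475.  111.9] [62.1 61.4] ang 0.8
top square_nest [318.7 147.3] 611 cen [692.5   1. ] rect [692.7   0.9] [74.5 74.7] ang -1.352
top bar_nest [388.6 169.4] 784 cen [ 628.1 -207.3] rect [ 628.5 -208. ] [ 58.9 118. ] ang -0.778
[ 419.00122485 -245.02421708   60.        ] [ 421.14313261 -246.08441039  120.        ] [1155.95872248  497.57294461    0.        ]
side disc [275.8 148. ] 327 cen [417.7 251.1] rect [417.7 251.8] [59.2 80.1] ang -1.56
side mount [297.  242.8] 264 cen [487.1 -88.9] rect [486.9 -89.1] [37.9 52.1] ang -1.568
side square [352. 160.] 308 cen [637.1 201. ] rect [637.6 201.9] [60.3 68.4] ang -1.129
side disc_nest [318.8 112.6] 400 cen [545.9 433.7] rect [546.8 433.1] [84.7 97.6] ang -1.564
side mount_nest [292.5 183.3] 383 cen [470.2 113.2] rect [471.4 113. ] [65.3 71.8] ang -1.563
side square_nest [377.7 215.1] 753 cen [688.9   1.7] rect [689.    3.2] [77.5 82.2] ang -1.328
side bar_nest [359.3 288.8] 1400 cen [ 625.1 -207.6] rect [ 623.7 -205.6] [ 64.5 118. ] ang -0.76
side bottle [ 419.52127401 -254.17311255  120.        ] [ 419.33425273 -255.8929006    50.        ]
```

View pics/crop0.png

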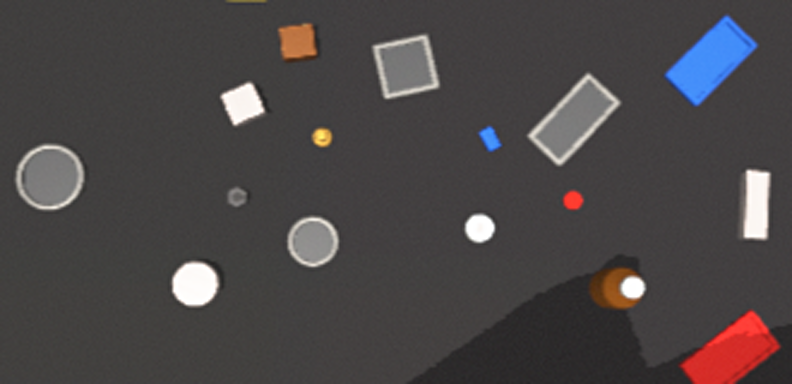

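The crop confirms it: the grey bar nest is separate from the blue and red ones, and the white steel square is separate from the brown one. The two views agree to about 4 mm, so I'll use their average. The fingers would foul the rims at low height, so I'll grip with the tips about 8 mm above each sample's underside.

```bash
cat > go.py <<'E'
import sys,numpy as np
from scipy.spatial.transform import Rotation as Ro
from cell import manip
P={"disc":(420,251.3),"mount":(489.2,-89.6),"square":(639.4,200.7),"bar":(521.2,-427.2),"disc_nest":(548,433.4),"mount_nest":(472.3,112.7),"square_nest":(690.7,1.3),"bar_nest":(626.6,-207.5)}
def step(fr_p,fr_yaw,x,y,z,yaw):
    R=Ro.from_euler("xyz",[np.pi,0,fr_yaw]);return R.inv().apply(np.array([x,y,z])-fr_p).round(1),round(fr_yaw-yaw,3)
s=manip.read_state();p=s["eef_pos"];yw=s["eef_rot"][2]
a=sys.argv
x,y=P[a[1]];print("now",p.round(1),round(yw,3),"->",step(p,yw,x,y,float(a[2]),float(a[3])), "j6 then",round(np.arctan2(y,x)+np.pi/2-float(a[3]),2))
E
python3 go.py bar 110 -0.083
```

```text
now [ 248.9 -490.2  204.9] 0.47 -> (array([271.3,  67.1,  94.9]), np.float64(0.553)) j6 then 0.97
```

The manual's scale: shifts go in shares of 800 mm and turns go in shares of 2 pi rad. Converting my numbers, 271 mm / 800 = 0.3388, 67 mm / 800 = 0.0838, 0.553 rad / 6.2832 = 0.088.

Call:
tcp_steps(moves=[{"trans":[0.3388,0.0838,0],"turn_vec":[0,0,0.088]},{"trans":[0.3388,0.0838,0],"turn_vec":[0,0,0.088]},{"trans":[0.3388,0.0838,0],"turn_vec":[0,0,0.088]},{"trans":[0.3388,0.0838,0],"turn_vec":[0,0,0.088]},{"trans":[0.3388,0.0838,0.0375],"turn_vec":[0,0,0.088]}], aperture=94, squeeze=40)

```text
clock: 0.6
eef_pos: [483.9, -436.3, 190.9]
eef_rot: [3.14, -0.002, -0.088]
wrist_force: [-0.2, -1.0, -0.4]
finger_gap: 93.8
finger_force: 0.0
```

```bash
python3 go.py bar 110 -0.083
```

```text
now [ 483.9 -436.3  190.9] -0.088 -> (array([ 36.4, -12.4,  80.9]), np.float64(-0.005)) j6 then 0.97
```

Call:
tcp_steps(moves=[{},{}], quiet=true)

```text
ok
```

```bash
python3 go.py bar 60 -0.083; python3 - <<'E'
from look import *
p,_=manip.camera("top");report("top",p,{"bar":T["bar"]});cv2.imwrite("pics/c1.png",cv2.resize(p[130:290,380:560,::-1],None,fx=3,fy=3))
E
```

```text
now [ 481.6 -436.1  188.2] -0.081 -> (array([ 38.7, -12.1, 128.2]), np.float64(0.002)) j6 then 0.97
top bar [464.  204.6] 343 cen [ 524.  -427.2] rect [ 524.2 -427.2] [35.6 86.1] ang -0.037
```

View pics/c1.png

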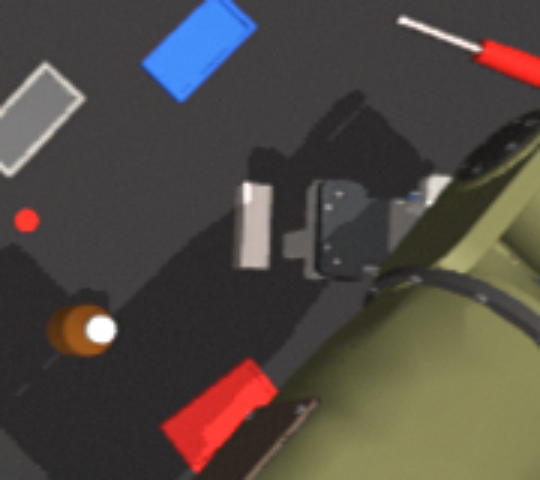

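The picture shows the gripper beside the bar (crop 255,225). The bar runs almost along tool x, and the space around it is clear.

Converted, 128 mm / 800 = 0.16, 100 mm / 800 = 0.125, -0.02 rad / 6.2832 = -0.0032.

Call:
tcp_steps(moves=[{"trans":[0.0488,-0.015,0.0625],"turn_vec":[0,0,-0.0032]},{"trans":[0.0488,-0.015,0.125],"turn_vec":[0,0,-0.0032]},{"trans":[0.0488,-0.015,0.16],"turn_vec":[0,0,-0.0032]},{"trans":[0.0488,-0.015,0.16],"turn_vec":[0,0,-0.0032]},{"trans":[0.0488,-0.015,0.16],"turn_vec":[0,0,-0.0032]}])

```text
clock: 1.35
eef_pos: [520.7, -429.1, 63.2]
eef_rot: [3.141, -0.001, -0.065]
wrist_force: [0.7, -0.2, -0.0]
finger_gap: 93.7
finger_force: 0.0
```

```bash
python3 go.py bar 8.5 -0.06
```

```text
now [ 520.7 -429.1   63.2] -0.065 -> (array([ 0.4, -1.9, 54.7]), np.float64(-0.005)) j6 then 0.94
```

Converted, 51 mm / 800 = 0.0638, 30 mm / 800 = 0.0375.

Call:
tcp_steps(moves=[{"trans":[0,-0.0025,0.0375]},{"trans":[0,-0.0025,0.0638]},{"trans":[0,-0.0025,0.0638]},{"trans":[0,-0.0025,0.0638]}])

```text
clock: 1.75
eef_pos: [521.9, -427.3, 13.5]
eef_rot: [3.139, -0.003, -0.064]
wrist_force: [-0.0, 0.0, 0.7]
finger_gap: 93.8
finger_force: 0.0
```

Call:
tcp_steps(moves=[{},{},{},{},{}], aperture=10, squeeze=40)

```text
clock: 2.25
eef_pos: [521.4, -426.0, 10.5]
eef_rot: [3.142, -0.0, -0.063]
wrist_force: [0.6, -0.1, 0.4]
finger_gap: 57.8
finger_force: 0.0
```

Converted, 2 mm / 800 = 0.0025.

Call:
tcp_steps(moves=[{"trans":[0,0,0.0025]},{"trans":[0,0,0.0025]},{"trans":[0,0,0.0025]},{"trans":[0,0,0.0025]},{"trans":[0,0,0.0025]}], aperture=10, squeeze=40)

```text
clock: 2.75
eef_pos: [521.4, -426.0, 8.3]
eef_rot: [3.142, -0.0, -0.063]
wrist_force: [0.7, -0.6, -0.4]
finger_gap: 25.6
finger_force: 40.0
```

Call:
tcp_steps(moves=[{},{},{},{}])

```text
clock: 3.15
eef_pos: [521.4, -426.0, 8.3]
eef_rot: [3.142, -0.0, -0.063]
wrist_force: [0.6, -0.8, -0.4]
finger_gap: 25.3
finger_force: 40.0
```

Gripped: the gap of 25.3 mm matches the bar's 26 mm width. Lifting.

Call:
tcp_steps(moves=[{"trans":[0,0,-0.0375]},{"trans":[0,0,-0.075]},{"trans":[0,0,-0.075]},{"trans":[0,0,-0.075]}])

```text
clock: 3.55
eef_pos: [521.2, -425.8, 67.7]
eef_rot: [-3.141, 0.0, -0.063]
wrist_force: [0.7, 0.4, -3.8]
finger_gap: 25.4
finger_force: 40.0
```

```bash
python3 go.py bar_nest 68 -0.778
```

```text
now [ 521.2 -425.8   67.7] -0.063 -> (array([  91.4, -224.5,   -0.3]), np.float64(0.715)) j6 then 2.03
```

Converted, -224 mm / 800 = -0.28, 91 mm / 800 = 0.1138, 0.715 rad / 6.2832 = 0.1138.

Call:
tcp_steps(moves=[{"trans":[0.1138,-0.28,0],"turn_vec":[0,0,0.1138]},{"trans":[0.1138,-0.28,0],"turn_vec":[0,0,0.1138]},{"trans":[0.1138,-0.28,0],"turn_vec":[0,0,0.1138]},{"trans":[0.1138,-0.28,0],"turn_vec":[0,0,0.1138]},{"trans":[0.1138,-0.28,0],"turn_vec":[0,0,0.1138]}])

```text
clock: 4.05
eef_pos: [626.0, -205.8, 65.9]
eef_rot: [3.14, 0.003, -0.784]
wrist_force: [0.2, -0.9, -2.3]
finger_gap: 25.7
finger_force: 40.0
```

Call:
tcp_steps(moves=[{},{},{}])

```text
clock: 4.35
eef_pos: [625.4, -208.9, 66.9]
eef_rot: [3.141, 0.002, -0.778]
wrist_force: [0.5, -0.1, -3.6]
finger_gap: 25.6
finger_force: 40.0
```

```bash
python3 go.py bar_nest 40 -0.778
```

```text
now [ 625.4 -208.9   66.9] -0.778 -> (array([-0.1, -1.8, 26.9]), np.float64(0.0)) j6 then 2.03
```

Converted, 54 mm / 800 = 0.0675, 42 mm / 800 = 0.0525.

Call:
tcp_steps(moves=[{"trans":[0,-0.0025,0.0338]},{"trans":[0,-0.0025,0.0525]},{"trans":[0,-0.0025,0.0675]},{"trans":[0,-0.0025,0.0675]},{"trans":[0,-0.0025,0.0675]}])

```text
clock: 4.85
eef_pos: [627.5, -207.2, 14.1]
eef_rot: [3.141, 0.0, -0.779]
wrist_force: [0.4, -0.3, -2.6]
finger_gap: 25.4
finger_force: 40.0
```

```bash
python3 - <<'E'
from look import *
p,_=manip.camera("side");cv2.imwrite("pics/c2.png",cv2.resize(p[220:350,270:450,::-1],None,fx=4,fy=4))
print(manip.read_state()["eef_pos"],manip.read_state()["wrist_force"])
E
```

```text
[ 627.65896173 -207.135016     14.38217135] [-0.06264909  0.63799164 -2.76698112]
```

View pics/c2.png

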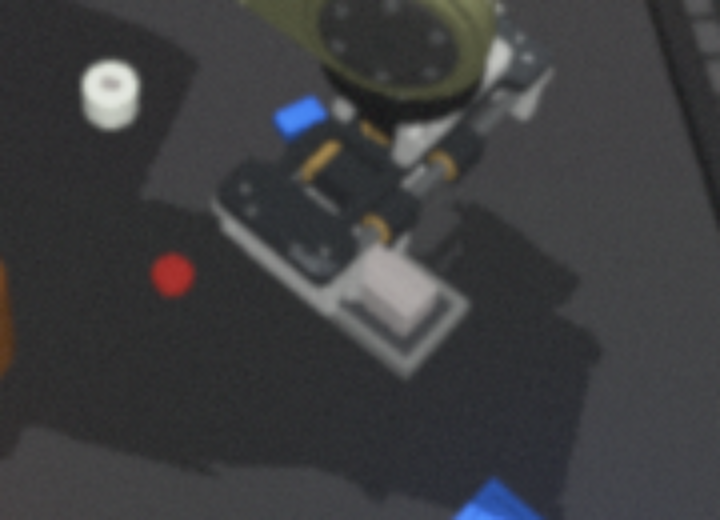

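The bar (crop 400,290) sits between the rims, parallel and central. I'll lower the last 1.5 mm, open and rise.

Converted, 1.7 mm / 800 = 0.0021.

Call:
tcp_steps(moves=[{"trans":[0,0,0.0021]},{"trans":[0,0,0.0021]},{"trans":[0,0,0.0021]}])

```text
clock: 5.2
eef_pos: [627.7, -206.8, 12.7]
eef_rot: [-3.142, 0.0, -0.778]
wrist_force: [0.9, -0.9, -3.0]
finger_gap: 25.4
finger_force: 40.0
```

Call:
tcp_steps(moves=[{},{},{},{}], aperture=60)

```text
clock: 5.6
eef_pos: [627.9, -206.8, 12.9]
eef_rot: [-3.141, -0.0, -0.778]
wrist_force: [-0.7, 0.1, 0.0]
finger_gap: 54.4
finger_force: 0.0
```

Call:
tcp_steps(moves=[{"trans":[0,0,-0.0375]},{"trans":[0,0,-0.075]},{"trans":[0,0,-0.1]},{"trans":[0,0,-0.1]}], aperture=94)

```text
clock: 6.0
eef_pos: [629.0, -207.3, 95.9]
eef_rot: [-3.14, -0.005, -0.778]
wrist_force: [-0.1, -0.0, -0.2]
finger_gap: 86.4
finger_force: 0.0
```

```bash
python3 go.py mount 90 -0.778;python3 go.py mount 90 0.5
```

```text
now [ 629.  -207.3   95.9] -0.778 -> (array([-182.2,   14.4,    5.9]), np.float64(-0.0)) j6 then 2.17
now [ 629.  -207.3   95.9] -0.778 -> (array([-182.2,   14.4,    5.9]), np.float64(-1.278)) j6 then 0.89
```

Converted, -182 mm / 800 = -0.2275, 14 mm / 800 = 0.0175, -0.75 rad / 6.2832 = -0.1194.

Call:
tcp_steps(moves=[{"trans":[-0.2275,0.0175,0],"turn_vec":[0,0,-0.1194]},{"trans":[-0.2275,0.0175,0],"turn_vec":[0,0,-0.1194]},{"trans":[-0.2275,0.0175,0],"turn_vec":[0,0,-0.1194]},{"trans":[-0.2275,0.0175,0],"turn_vec":[0,0,-0.1194]},{"trans":[-0.2275,0.0175,0],"turn_vec":[0,0,-0.1194]}])

```text
clock: 6.5
eef_pos: [485.4, -86.8, 91.7]
eef_rot: [-3.141, 0.002, -0.02]
wrist_force: [1.2, 0.1, -0.2]
finger_gap: 94.0
finger_force: 0.0
```

Call:
tcp_steps(moves=[{"trans":[0,0,0.025]},{"trans":[0,0,0.025]},{"trans":[0,0,0.025]}])

```text
clock: 6.8
eef_pos: [487.9, -88.9, 72.1]
eef_rot: [-3.141, 0.002, -0.029]
wrist_force: [0.0, -0.0, 0.1]
finger_gap: 94.1
finger_force: 0.0
```

```bash
python3 - <<'E'
from look import *
p,_=manip.camera("top");report("top",p,{"bar":(389,170,15),"bar_nest":T["bar_nest"]},75);cv2.imwrite("pics/c3.png",cv2.resize(p[130:230,330:440,::-1],None,fx=5,fy=5))
E
python3 go.py mount 8.4 -0.028
```

```text
top bar [388.8 169.2] 773 cen [ 626.6 -206. ] rect [ 627.2 -206.7] [ 58.4 115. ] ang -0.778
top bar_nest [388.8 169.2] 773 cen [ 628.6 -208. ] rect [ 629.2 -208.7] [ 58.9 116. ] ang -0.778
now [488.3 -89.1  72.6] -0.029 -> (array([ 0.9,  0.5, 64.2]), np.float64(-0.001)) j6 then 1.42
```

View pics/c3.png

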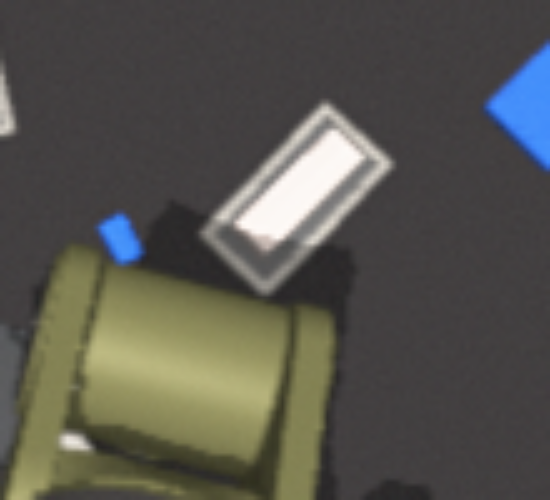

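The bar is in its nest but looks shifted about 3–4 mm, and maybe a few degrees off. I'll measure that precisely before going on.

```bash
cat >> look.py <<'E'
def tops(n,p,uv,z,thr,r=25):
    """bright blob near uv: rect on plane z"""
    m=np.zeros(p.shape[:2],np.uint8);u,v=map(int,uv);g=p.min(2);m[v-r:v+r,u-r:u+r]=(g[v-r:v+r,u-r:u+r]>thr)
    cs,_=cv2.findContours(m,cv2.RETR_EXTERNAL,cv2.CHAIN_APPROX_NONE);c=max(cs,key=cv2.contourArea)
    M=cv2.moments(c);a=measure(n,c,(M["m10"]/M["m00"],M["m01"]/M["m00"]),z);return [np.round(q,3 if i==3 else 1) for i,q in enumerate(a)]
E
python3 - <<'E'
from look import *
p,_=manip.camera("top")
print(np.sort(p.min(2)[145:195,365:410].ravel())[-400::25])
for t in(180,200,215): print(t,*tops("top",p,(390,168),26,t))
s,_=manip.camera("side");print(np.sort(s.min(2)[255:310,330:390].ravel())[-900::50])
for t in(160,180,200): print(t,*tops("side",s,(360,283),26,t,35))
report("side",s,{"bar_nest":S["bar_nest"]})
E
```

```text
[148 162 172 177 184 189 200 216 225 243 243 244 244 245 245 245]
180 [ 630.6 -206.9] [ 629.6 -206.1] [24.8 80.2] -0.782
200 [ 630.6 -207.1] [ 629.6 -206.1] [24.7 80.2] -0.782
215 [ 630.9 -207.8] [ 629.6 -206.1] [24.7 80.2] -0.782
[116 119 122 126 134 146 156 169 180 188 198 223 235 240 241 242 242 243]
160 [ 630.3 -215.7] [ 624.6 -220. ] [52.3 98.7] -0.756
180 [ 630.1 -211.6] [ 625.1 -220.2] [50.  96.8] -0.762
200 [ 628.2 -208.4] [ 625.9 -206.4] [27.1 79.2] -0.776
side bar_nest [359.9 289.2] 1376 cen [ 626.4 -208.6] rect [ 625.2 -206.1] [ 66.1 115.9] ang -0.772
```

The bar is within about 2 mm of central, and its angle matches (-0.78). Good. On to the mount.

Converted, 64 mm / 800 = 0.08, 50 mm / 800 = 0.0625.

Call:
tcp_steps(moves=[{"trans":[0.0013,0,0.0313]},{"trans":[0.0013,0,0.0625]},{"trans":[0.0013,0,0.08]},{"trans":[0.0013,0,0.08]},{"trans":[0.0013,0,0.08]}])

```text
clock: 7.45
eef_pos: [489.6, -89.1, 9.3]
eef_rot: [3.142, -0.0, -0.028]
wrist_force: [0.4, 0.2, -0.4]
finger_gap: 94.1
finger_force: 0.0
```

Call:
tcp_steps(moves=[{},{},{},{},{}], aperture=15, squeeze=30)

```text
clock: 7.95
eef_pos: [489.3, -89.0, 8.8]
eef_rot: [3.142, -0.0, -0.028]
wrist_force: [0.2, 0.5, 0.3]
finger_gap: 57.6
finger_force: 0.0
```

Call:
tcp_steps(moves=[{},{},{},{},{}])

```text
clock: 8.45
eef_pos: [489.3, -89.0, 8.6]
eef_rot: [-3.142, 0.0, -0.028]
wrist_force: [0.1, -0.7, -0.9]
finger_gap: 31.1
finger_force: 30.0
```

Converted, -60 mm / 800 = -0.075, -30 mm / 800 = -0.0375.

Call:
tcp_steps(moves=[{"trans":[0,0,-0.0375]},{"trans":[0,0,-0.075]},{"trans":[0,0,-0.075]},{"trans":[0,0,-0.075]}])

```text
clock: 8.85
eef_pos: [489.4, -89.0, 68.7]
eef_rot: [3.141, -0.001, -0.028]
wrist_force: [0.1, 0.3, -0.7]
finger_gap: 31.6
finger_force: 30.0
```

```bash
python3 go.py mount_nest 68.6 -0.028
```

```text
now [489.4 -89.   68.7] -0.028 -> (array([-2.280e+01, -2.012e+02,  1.000e-01]), np.float64(-0.0)) j6 then 1.83
```

Converted, -201 mm / 800 = -0.2513, -23 mm / 800 = -0.0288.

Call:
tcp_steps(moves=[{"trans":[-0.0288,-0.2513,0]},{"trans":[-0.0288,-0.2513,0]},{"trans":[-0.0288,-0.2513,0]},{"trans":[-0.0288,-0.2513,0]},{"trans":[-0.0288,-0.2513,0]}])

```text
clock: 9.35
eef_pos: [470.5, 116.8, 67.4]
eef_rot: [-3.141, 0.002, -0.023]
wrist_force: [0.2, -0.5, -0.3]
finger_gap: 30.9
finger_force: 30.0
```

Call:
tcp_steps(moves=[{},{"trans":[0,0,0.0375]},{"trans":[0,0,0.0375]},{"trans":[0,0,0.0375]}])

```text
clock: 9.75
eef_pos: [471.8, 111.4, 38.4]
eef_rot: [3.141, 0.002, -0.03]
wrist_force: [0.8, -0.0, 0.4]
finger_gap: 31.2
finger_force: 30.0
```

```bash
python3 go.py mount_nest 12.6 -0.028
```

```text
now [471.8 111.4  38.4] -0.03 -> (array([ 0.5, -1.3, 25.8]), np.float64(-0.002)) j6 then 1.83
```

Converted, 26 mm / 800 = 0.0325, 14 mm / 800 = 0.0175.

Call:
tcp_steps(moves=[{"trans":[0,-0.0013,0.0175]},{"trans":[0,-0.0013,0.0325]},{"trans":[0,-0.0013,0.0325]},{"trans":[0,-0.0013,0.0325]}])

```text
clock: 10.15
eef_pos: [472.1, 113.3, 13.0]
eef_rot: [3.142, 0.0, -0.029]
wrist_force: [0.2, 0.9, -1.7]
finger_gap: 31.4
finger_force: 30.0
```

Call:
tcp_steps(moves=[{},{},{},{}], aperture=60)

```text
clock: 10.55
eef_pos: [472.1, 113.6, 12.8]
eef_rot: [-3.142, -0.0, -0.028]
wrist_force: [-0.3, 0.8, 0.1]
finger_gap: 58.3
finger_force: 0.0
```

Call:
tcp_steps(moves=[{"trans":[0,0,-0.0375]},{"trans":[0,0,-0.075]},{"trans":[0,0,-0.1]},{"trans":[0,0,-0.1]}], aperture=94)

```text
clock: 10.95
eef_pos: [473.3, 113.8, 95.1]
eef_rot: [-3.141, -0.005, -0.028]
wrist_force: [0.0, -0.4, -0.7]
finger_gap: 88.6
finger_force: 0.0
```

```bash
python3 go.py disc 92 0.3
```

```text
now [473.3 113.8  95.1] -0.028 -> (array([ -57.1, -135.9,    3.1]), np.float64(-0.328)) j6 then 1.81
```

Converted, -136 mm / 800 = -0.17, -57 mm / 800 = -0.0713, -0.33 rad / 6.2832 = -0.0525.

Call:
tcp_steps(moves=[{"trans":[-0.0713,-0.17,0],"turn_vec":[0,0,-0.0525]},{"trans":[-0.0713,-0.17,0],"turn_vec":[0,0,-0.0525]},{"trans":[-0.0713,-0.17,0],"turn_vec":[0,0,-0.0525]},{"trans":[-0.0713,-0.17,0],"turn_vec":[0,0,-0.0525]},{"trans":[-0.0713,-0.17,0],"turn_vec":[0,0,-0.0525]}])

```text
clock: 11.45
eef_pos: [418.1, 251.5, 91.7]
eef_rot: [3.141, 0.001, 0.304]
wrist_force: [-0.3, -0.1, -0.1]
finger_gap: 93.6
finger_force: 0.0
```

Call:
tcp_steps(moves=[{"trans":[0,0,0.0375]},{"trans":[0,0,0.0375]},{"trans":[0,0,0.0375]},{"trans":[0,0,0.0375]}])

```text
clock: 11.85
eef_pos: [419.5, 250.7, 63.5]
eef_rot: [-3.141, -0.001, 0.301]
wrist_force: [0.3, -0.3, 0.7]
finger_gap: 94.0
finger_force: 0.0
```

```bash
python3 go.py disc 8.5 0.3
```

```text
now [419.5 250.7  63.5] 0.301 -> (array([ 0.6, -0.4, 55. ]), np.float64(0.001)) j6 then 1.81
```

Converted, 55 mm / 800 = 0.0688, 45 mm / 800 = 0.0563.

Call:
tcp_steps(moves=[{"trans":[0.0006,0,0.0313]},{"trans":[0.0006,0,0.0563]},{"trans":[0.0006,0,0.0688]},{"trans":[0.0006,0,0.0688]},{"trans":[0.0006,0,0.0688]}])

```text
clock: 12.35
eef_pos: [419.8, 251.4, 8.5]
eef_rot: [-3.141, -0.001, 0.302]
wrist_force: [1.2, 0.8, 0.2]
finger_gap: 94.1
finger_force: 0.0
```

Call:
tcp_steps(moves=[{},{},{},{},{}], aperture=35, squeeze=40)

```text
clock: 12.85
eef_pos: [419.3, 251.3, 7.7]
eef_rot: [3.142, -0.0, 0.302]
wrist_force: [-0.0, -0.3, 0.9]
finger_gap: 57.7
finger_force: 0.0
```

Call:
tcp_steps(moves=[{},{},{}])

```text
clock: 13.15
eef_pos: [419.4, 251.2, 7.7]
eef_rot: [3.141, -0.0, 0.302]
wrist_force: [-0.0, -2.7, 1.3]
finger_gap: 51.3
finger_force: 40.0
```

Converted, -60 mm / 800 = -0.075, -30 mm / 800 = -0.0375.

Call:
tcp_steps(moves=[{"trans":[0,0,-0.0375]},{"trans":[0,0,-0.075]},{"trans":[0,0,-0.075]},{"trans":[0,0,-0.075]}])

```text
clock: 13.55
eef_pos: [419.1, 251.2, 67.1]
eef_rot: [-3.142, -0.0, 0.302]
wrist_force: [0.4, -0.1, -3.9]
finger_gap: 51.1
finger_force: 40.0
```

```bash
python3 go.py disc_nest 68 0.302
```

```text
now [419.1 251.2  67.1] 0.302 -> (array([ 177.2, -135.7,   -0.9]), np.float64(-0.0)) j6 then 1.94
```

Converted, 177 mm / 800 = 0.2213, -136 mm / 800 = -0.17.

Call:
tcp_steps(moves=[{"trans":[0.2213,-0.17,0]},{"trans":[0.2213,-0.17,0]},{"trans":[0.2213,-0.17,0]},{"trans":[0.2213,-0.17,0]},{"trans":[0.2213,-0.17,0]}])

```text
clock: 14.05
eef_pos: [548.2, 435.9, 64.4]
eef_rot: [3.141, 0.002, 0.303]
wrist_force: [-0.6, -0.8, -2.9]
finger_gap: 50.7
finger_force: 40.0
```

Call:
tcp_steps(moves=[{},{"trans":[0,0,0.0375]},{"trans":[0,0,0.0375]},{"trans":[0,0,0.0375]}])

```text
clock: 14.45
eef_pos: [547.1, 432.9, 36.4]
eef_rot: [3.141, 0.003, 0.302]
wrist_force: [-0.4, 0.4, -2.8]
finger_gap: 51.2
finger_force: 40.0
```

```bash
python3 go.py disc_nest 12 0.302
```

```text
now [547.1 432.9  36.4] 0.302 -> (array([ 1. , -0.2, 24.4]), np.float64(-0.0)) j6 then 1.94
```

Converted, 24 mm / 800 = 0.03, 14 mm / 800 = 0.0175.

Call:
tcp_steps(moves=[{"trans":[0.0006,0,0.0175]},{"trans":[0.0006,0,0.03]},{"trans":[0.0006,0,0.03]},{"trans":[0.0006,0,0.03]}])

```text
clock: 14.85
eef_pos: [548.3, 433.8, 13.5]
eef_rot: [3.141, 0.0, 0.302]
wrist_force: [-0.2, -1.4, -3.0]
finger_gap: 51.0
finger_force: 40.0
```

Call:
tcp_steps(moves=[{},{},{},{}], aperture=80)

```text
clock: 15.25
eef_pos: [548.5, 434.0, 14.0]
eef_rot: [-3.141, -0.001, 0.302]
wrist_force: [-0.5, 0.8, 0.5]
finger_gap: 79.1
finger_force: 0.0
```

Call:
tcp_steps(moves=[{"trans":[0,0,-0.0375]},{"trans":[0,0,-0.075]},{"trans":[0,0,-0.1]},{"trans":[0,0,-0.1]}], aperture=94)

```text
clock: 15.65
eef_pos: [549.5, 434.7, 97.2]
eef_rot: [-3.14, -0.005, 0.302]
wrist_force: [-0.3, 0.2, -0.8]
finger_gap: 94.1
finger_force: 0.0
```

```bash
python3 - <<'E'
from look import *
p=np.load("pics/top0rgb.npy");s=np.load("pics/side0rgb.npy")
for t in(180,210,230): print(t,*tops("top",p,(251,163),22,t,15))
for t in(180,210,230): print(t,*tops("side",s,(352,161),22,t,15))
for n,p,t in (("top",p,T),("side",s,S)):
    b=min(blobs(n,p),key=lambda b:np.hypot(*(b[0]-t["square_nest"][:2])))
    w=np.array([ray(n,q,10)[:2] for q in cv2.approxPolyDP(b[1],4,True)[:,0]]);print(n,w.round(1).tolist())
E
python3 go.py square 92 0.43
```

```text
180 [639.9 198.8] [640.  198.8] [39.  40.6] -1.143
210 [640.2 198.9] [640.2 198.8] [38.9 37.8] 0.439
230 [640.1 198.9] [640.1 199. ] [37.2 34.9] 0.478
180 [636.7 196.3] [636.8 196.9] [40.1 40. ] 0.43
210 [636.6 196.6] [636.5 196.6] [37.2 37.4] -1.168
230 [636.5 197. ] [636.4 196.9] [33.5 32.8] 0.457
top [[732.2, -26.5], [719.1, 41.9], [649.6, 26.3], [665.5, -41.6]]
side [[714.8, 45.4], [645.7, 27.9], [661.2, -49.7], [730.4, -27.6]]
now [549.5 434.7  97.2] 0.302 -> (array([ 16.3, 250.2,   5.2]), np.float64(-0.128)) j6 then 1.44
```

Converted, 250 mm / 800 = 0.3125, 16 mm / 800 = 0.02, -0.13 rad / 6.2832 = -0.0207.

```bash
sed -i 's/"square":(639.4,200.7)/"square":(638.5,199)/' go.py
```

Call:
tcp_steps(moves=[{"trans":[0.02,0.3125,0],"turn_vec":[0,0,-0.0207]},{"trans":[0.02,0.3125,0],"turn_vec":[0,0,-0.0207]},{"trans":[0.02,0.3125,0],"turn_vec":[0,0,-0.0207]},{"trans":[0.02,0.3125,0],"turn_vec":[0,0,-0.0207]},{"trans":[0.02,0.3125,0],"turn_vec":[0,0,-0.0207]}])

```text
clock: 16.15
eef_pos: [637.7, 198.4, 92.3]
eef_rot: [-3.141, 0.001, 0.432]
wrist_force: [0.9, -0.0, 0.7]
finger_gap: 93.7
finger_force: 0.0
```

Call:
tcp_steps(moves=[{"trans":[0,0,0.025]},{"trans":[0,0,0.025]},{"trans":[0,0,0.025]},{"trans":[0,0,0.025]}])

```text
clock: 16.55
eef_pos: [637.6, 201.6, 74.0]
eef_rot: [3.142, -0.0, 0.433]
wrist_force: [0.6, -0.7, -0.3]
finger_gap: 93.9
finger_force: 0.0
```

```bash
python3 go.py square 8.2 0.43
```

```text
now [637.6 201.6  74. ] 0.433 -> (array([-0.3,  2.7, 65.8]), np.float64(0.003)) j6 then 1.44
```

Converted, 66 mm / 800 = 0.0825, 50 mm / 800 = 0.0625.

Call:
tcp_steps(moves=[{"trans":[0,0.0031,0.0313]},{"trans":[0,0.0031,0.0625]},{"trans":[0,0.0031,0.0825]},{"trans":[0,0.0031,0.0825]},{"trans":[0,0.0031,0.0825]}])

```text
clock: 17.05
eef_pos: [639.1, 198.7, 8.5]
eef_rot: [3.141, -0.001, 0.432]
wrist_force: [-0.1, -0.4, 0.6]
finger_gap: 94.0
finger_force: 0.0
```

Call:
tcp_steps(moves=[{},{},{},{},{}], aperture=25, squeeze=40)

```text
clock: 17.55
eef_pos: [638.9, 198.1, 7.8]
eef_rot: [3.142, -0.0, 0.432]
wrist_force: [-1.5, 0.2, 0.6]
finger_gap: 57.3
finger_force: 0.0
```

Call:
tcp_steps(moves=[{},{},{},{}])

```text
clock: 17.95
eef_pos: [638.8, 198.2, 7.6]
eef_rot: [-3.141, 0.0, 0.432]
wrist_force: [0.4, 1.4, -0.1]
finger_gap: 39.6
finger_force: 40.0
```

Converted, -60 mm / 800 = -0.075, -30 mm / 800 = -0.0375.

Call:
tcp_steps(moves=[{"trans":[0,0,-0.0375]},{"trans":[0,0,-0.075]},{"trans":[0,0,-0.075]},{"trans":[0,0,-0.075]}])

```text
clock: 18.35
eef_pos: [638.6, 198.0, 66.9]
eef_rot: [-3.142, 0.0, 0.432]
wrist_force: [0.7, 0.1, -3.2]
finger_gap: 39.6
finger_force: 40.0
```

```bash
python3 go.py square_nest 68 0.22
```

```text
now [638.6 198.   66.9] 0.432 -> (array([-35. , 200.5,  -1.1]), np.float64(0.212)) j6 then 1.35
```

Converted, 200 mm / 800 = 0.25, -35 mm / 800 = -0.0438, 0.212 rad / 6.2832 = 0.0337.

Call:
tcp_steps(moves=[{"trans":[-0.0438,0.25,0],"turn_vec":[0,0,0.0337]},{"trans":[-0.0438,0.25,0],"turn_vec":[0,0,0.0337]},{"trans":[-0.0438,0.25,0],"turn_vec":[0,0,0.0337]},{"trans":[-0.0438,0.25,0],"turn_vec":[0,0,0.0337]},{"trans":[-0.0438,0.25,0],"turn_vec":[0,0,0.0337]}])

```text
clock: 18.85
eef_pos: [690.5, -4.2, 64.9]
eef_rot: [3.141, 0.003, 0.214]
wrist_force: [0.5, 0.9, -3.0]
finger_gap: 39.4
finger_force: 40.0
```

Call:
tcp_steps(moves=[{},{"trans":[0,0,0.0375]},{"trans":[0,0,0.0375]},{"trans":[0,0,0.0375]}])

```text
clock: 19.25
eef_pos: [690.0, 3.2, 36.9]
eef_rot: [-3.141, 0.002, 0.221]
wrist_force: [0.2, 0.6, -1.9]
finger_gap: 39.6
finger_force: 40.0
```

```bash
python3 go.py square_nest 12 0.22
```

```text
now [690.    3.2  36.9] 0.221 -> (array([ 0.3,  2. , 24.9]), np.float64(0.001)) j6 then 1.35
```

Converted, 24.5 mm / 800 = 0.0306, 14 mm / 800 = 0.0175.

Call:
tcp_steps(moves=[{"trans":[0,0.0025,0.0175]},{"trans":[0,0.0025,0.0306]},{"trans":[0,0.0025,0.0306]},{"trans":[0,0.0025,0.0306]}])

```text
clock: 19.65
eef_pos: [691.0, -0.0, 12.7]
eef_rot: [-3.141, 0.001, 0.22]
wrist_force: [-0.2, -0.0, -3.1]
finger_gap: 39.7
finger_force: 40.0
```

Call:
tcp_steps(moves=[{},{},{},{}], aperture=70)

```text
clock: 20.05
eef_pos: [691.3, -0.1, 13.4]
eef_rot: [3.141, -0.0, 0.22]
wrist_force: [0.5, 0.0, -0.6]
finger_gap: 67.6
finger_force: 0.0
```

Call:
tcp_steps(moves=[{"trans":[0,0,-0.0375]},{"trans":[0,0,-0.075]},{"trans":[0,0,-0.1125]},{"trans":[0,0,-0.1375]},{"trans":[0,0,-0.1375]}], aperture=94)

```text
clock: 20.55
eef_pos: [692.4, -0.1, 126.7]
eef_rot: [3.14, -0.005, 0.22]
wrist_force: [0.1, -0.4, -0.2]
finger_gap: 94.1
finger_force: 0.0
```

Call:
tcp_steps(moves=[{"trans":[-0.25,0,0]},{"trans":[-0.25,0,0]},{"trans":[-0.25,0,0]},{"trans":[-0.25,0,0]},{"trans":[-0.25,0,0]}])

```text
clock: 21.05
eef_pos: [490.1, -44.0, 121.1]
eef_rot: [-3.14, 0.005, 0.219]
wrist_force: [0.5, 0.2, -0.2]
finger_gap: 94.2
finger_force: 0.0
```

Call:
tcp_steps(moves=[{},{}])

```text
clock: 21.25
eef_pos: [496.9, -43.7, 123.0]
eef_rot: [3.141, -0.001, 0.22]
wrist_force: [0.5, -0.2, 0.1]
finger_gap: 94.1
finger_force: 0.0
```

```bash
python3 - <<'E'
from look import *
for n in("top","side"):
    p,_=manip.camera(n)
    c=p[120:280,140:480] if n=="top" else p[90:340,230:480]
    cv2.imwrite(f"pics/f{n}.png",cv2.resize(c[:,:,::-1],None,fx=2.3,fy=2.3,interpolation=cv2.INTER_CUBIC))
    t=T if n=="top" else S
    for k in("disc","mount","square","bar"):
        q=t[k+"_nest"]; print(n,k,*tops(n,p,q[:2],26,205,22))
    report(n,p,{k:v for k,v in t.items() if "nest" in k})
E
```

```text
top disc [550.8 433.3] [551.2 432.9] [46.2 48.9] -1.561
top mount [474.2 113.5] [473.6 114.2] [28.6 31.4] -1.563
top square [ 6.934e+02 -3.000e-01] [ 6.934e+02 -6.000e-01] [38.1 39.5] -1.356
top bar [ 637.8 -214.5] [ 636.3 -212.8] [24.7 61.3] -0.782
top disc_nest [170.1 193.4] 656 cen [550.  433.2] rect [550.5 432.9] [82.2 81. ] ang 0.821
top mount_nest [279.8 220.2] 388 cen [474.3 112.3] rect [475.  111.9] [62.1 61.4] ang 0.8
top square_nest [318.7 147.3] 612 cen [692.6   1. ] rect [692.9   1. ] [74.7 74.9] ang -1.345
top bar_nest [389.  169.1] 765 cen [ 628.8 -208.5] rect [ 629.2 -208.7] [ 58.9 116. ] ang -0.778
side disc [555.7 431. ] [557.7 430.4] [27.6 44. ] -1.486Traceback (most recent call last):
  File "<stdin>", line 8, in <module>
  File "look.py", line 32, in tops
    M=cv2.moments(c);a=measure(n,c,(M["m10"]/M["m00"],M["m01"]/M["m00"]),z);return [np.round(q,3 if i==3 else 1) for i,q in enumerate(a)]
                                    ~~~~~~~~^~~~~~~~~
ZeroDivisionError: float division by zero
```

View pics/ftop.png

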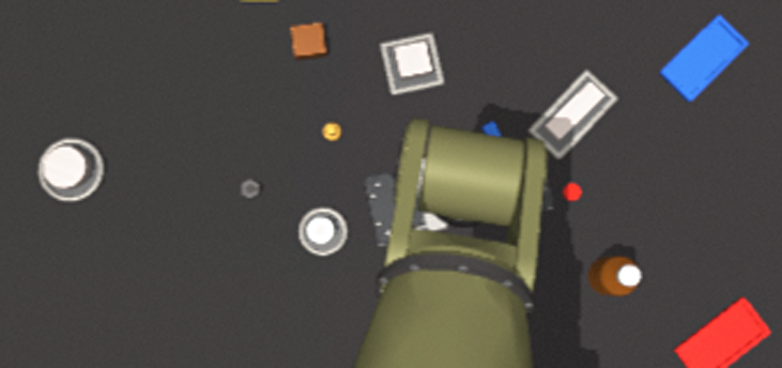

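View pics/fside.png

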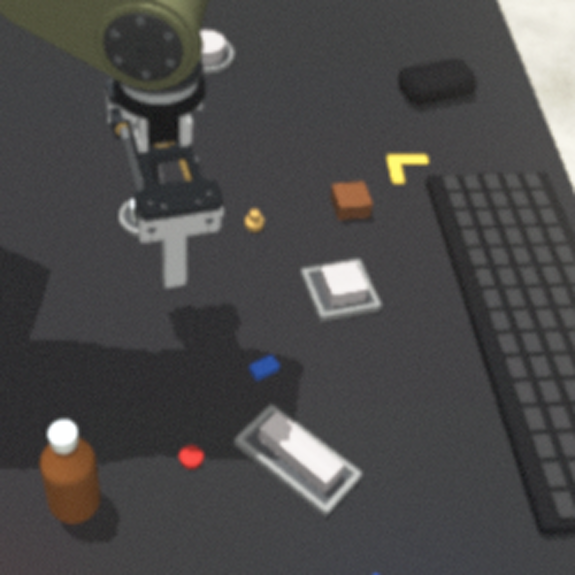

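All four samples sit in their own nests: disc at crop (66,167), mount (320,230), square (412,60), bar (576,107). Each is within about 2 mm of centre by the top view and lined up where that matters. The bottle stands untouched at (615,276), and the arm is clear at 120 mm height.

```bash
python3 -c "
from cell import manip
print(manip.sign_off())"
```

```text
the job is handed in; nothing more can be done
None
```

All four samples are flat in their matching nests, each within about 2 mm of centre with the square and the bar lined up; the bottle was not touched, and I handed the job in at about 21 s on the robot's clock (no verdict was shown).

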